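# Lock the bayonet lid onto the swing-arm mortar

### The arm

A 6-joint arm with a two-finger parallel gripper is mounted at the origin on the work surface. World frame = base frame: x ahead of the robot, y to its left, z up, the work surface at z = 0. Lengths are in m, angles in rad, forces in N, time in s.
With the tool pointing down it reaches from about 0.275 to 1 m from the base axis. Payload 8.4 kg.
Tool frame: the origin (TCP) lies at the very end of the fingers, on their centre line; the grasp point (between the pads) lies 19 mm behind it (env.grasp_offset is the distance from the TCP to the grasp point, in m); z points along the fingers, y is the direction in which the jaws open and shut (so a half turn about z gives the same grasp; the last joint's range is limited). The gripper opens to 85 mm and grips with 20 to 120 N. Pads are 22 mm wide; open, the fingers measure 114 mm over their backs; the gripper's body (76 mm by 85 mm) begins 54 mm behind the grasp point. The pads swing forward as they close: fully open they stand 13 mm farther back than shut.
Start: joints at [-1.224, 0.353, 1.633, -0, 1.155, -0.002], TCP at [0.214, -0.587, 0.201] pointing down, gripper open.
Joint ranges: [-2.63, 2.63], [-0.92, 2.1], [0.06, 2.66], [-1.3, 4.44], [0, 2.69], [-3.02, 3.02]. Speed limits (rad/s): [2.22, 2.22, 2.79, 3.14, 3.14, 3.14].

### API

Orientations are given as a unit quaternion [x, y, z, w].
In Python, from workcell import env gives the robot as it stands.
- The arm moves only by the shell command python3 -m crank 'ROWS' [FORCE]. ROWS is JSON, a list of rows, each an object with "fingers": the closure, from 0 (fully open) to 1 (shut); "linear": the shift along the world's x, y, z normalised to -1 to 1, where 1 is 0.05 m, a list of three; "roll": the turn about the world's z normalised to -1 to 1, where 1 is 8 degrees. In form: [{"fingers": fingers, "linear": [x, y, z], "roll": roll}, ...]. A call has 1 to 5 rows; each row shifts and turns the commanded pose from where the row before left it; what a row does not reach is not made up. A row lasts 1/10 s, in which the tool goes at most 50 mm and 8.59 degrees, less where a joint would pass 70% of its speed; a pose out of reach is approached as far as the arm can. A call with a number of a shift or a turn outside -1 to 1 is refused whole. A call with a gripper value outside its range is refused whole. The fingers move at their own pace and stop on an object; FORCE is the grip in N (left out, the last holds). Time passes only in rows, so rows that do not move let the fingers close. It gives the time, the measured TCP pose, the force and the opening at its end, in the units of the state.
- env.sense(): the state, without advancing time (a new reading comes with each control period).
- env.snapshot(name): name is "side" or "top" or "wrist"; returns a dict with "pixels" (384x512x3 uint8, red, green, blue), "fov_y" (degrees; the focal length in pixels is half the picture's height over the tangent of half this angle, whatever the lens; pixels are square), "cx", "cy" (the principal point, pixels), "R" (3x3) and "t" (3): a world point X has camera coordinates R X + t; the wrist camera has in their place "tool_from_camera" (4x4, takes a point from camera to tool coordinates, whose origin is the TCP and whose axes are the flange's). Camera axes: x right, y down, z forward; pixel columns grow to the right and rows downward; lengths in m; the calibration is good to about 2 mm. A picture is of the moment at which its call begins: read the wrist's pose just before it. There is no depth.
- env.job_done(): hands the job in, once; it reports no verdict.
Trained networks look in a picture, given as the dict that the camera call returned (one of the last four; its "shot" number tells which), for a name from the list of things; names that differ only in an ending like _2 or _b are one class to them, and where a whole thing is asked for, a point or a joint stands for the part that bears it (a point fixed in the world has none). Each returns a list of dicts, best first, with "p" (0 to 1); they miss things now and then, are a little off and sometimes report something else, mostly with a low value. They report only what shows in the picture. A call takes as long as a camera call. They do not tell look-alikes from the thing itself.
- env.look_for(picture, query): "point" ([x, y, z] in m, in world coordinates, good to about 4 mm: the middle of the surface that is visible of it).
- env.mark_of(picture, query): "point" ([x, y, z] in m, in world coordinates, good to about 4 mm: a listed point, or the origin of a listed thing).
The state is a dict: "clock": time; "joint_positions": joint angles; "qd": joint speeds; "effort": joint torques, N m; "tcp_pos": TCP position; "orientation": TCP orientation; "contact_force": force on the tool from outside, world axes, zero at the start; "ft_torque": the same for the moment, N m; "gripper_width": finger opening in m.
Only numpy, scipy, OpenCV 4.12 (cv2) and the standard library are available. Lean on these libraries where they do the work, as an engineer would, in place of code of your own. Each camera call takes 0.05 s, during which the arm holds its last target.

### The job

Close the mortar on the swing arm with the lid that fits it: the steel lid with two lugs sticking out of its edge. Set it in so that the lugs drop through the two slots of the mortar's collar and press it down onto the ledge, then twist it a quarter turn clockwise (seen from above) until it locks, and let go. Leave the two plain lids where they lie.

Things in the scene. Friction and masses are not known exactly. Their poses are not given: they have to be found in the camera images.
- bayonet_lid: Steel disc (all in mm), diameter 68, 10 thick, about 0.2 kg, flat on the tiles (z 0). Origin: centre of underside, z up. Two lugs at its edge on +x and -x reach 50 from the centre, 14 wide, 6 thick, flush with the underside. On top a wooden grip plate, 60 long (x), 14 thick (y), from 10 to 60 above the underside: pinch across y from above. Half a turn changes nothing.
- seat (a point): Ledge centre in the fixed mortar (134 mm across): the lid's underside rests here, 105 above the tiles. Steel lip over it: inner radius 41, 10 to 15 above the ledge, slots 45 deg wide at +x and -x (+x: along the chrome arm). Lid x along this x, either way, within 12 deg and 6 mm. Lugs turn freely under the lip (radius 57); stops end the clockwise turn at 90 deg, anticlockwise at 15.
- wide_lid: A bystander, lid of one of the tins: plain round steel disc 92 mm across, 10 mm thick, no lugs, with the same wooden grip plate (60 x 14 mm, top at 60 mm). Origin: centre of the underside. Leave it where it lies.
- small_lid: A bystander, lid of a smaller tin: plain round steel disc 64 mm across, 10 mm thick, no lugs, with a round wooden knob 28 mm wide, top at 42 mm. Origin: centre of the underside. Leave it where it lies.
Mind the look-alikes: they are no part of the job. What is shaped like the bayonet_lid but green, orange or turquoise is not meant.

How it is judged:
By the outcome, as a careful person would: the job done as asked, in the order asked, and still so for the second after the job is handed in, with the robot touching nothing.
It also fails if it takes over 42 s, if anything falls off the work surface, if the arm or the gripper's body presses on something with over 40 N, if the wrist force passes 120 N, or if a joint passes its speed limit or range.

## Working session

There is one attempt and no reset: what is moved stays moved. The work goes in short steps, Python scripts to look and compute and a shell command to move; the robot and the scene stay as the last step left them, time stands still between calls to the robot, and variables do not carry over. Pictures are saved under pics/ and viewed, and the job is handed in when it is done.

```bash
mkdir -p pics; ls; python3 - <<'E'
from workcell import env
import cv2
print(env.sense())
for n in ["side","top","wrist"]:
    s=env.snapshot(n)
    cv2.imwrite(f"pics/a_{n}.png",s["pixels"][:,:,::-1])
    print(n,{k:v for k,v in s.items() if k!="pixels"})
    for q in ["bayonet_lid","seat","wide_lid","small_lid"]:
        print(q,env.mark_of(s,q))
E
```

```text
pics
{'clock': 0.0, 'joint_positions': array([-1.22440724e+00,  3.53655648e-01,  1.63414114e+00,  4.12564836e-06,
        1.15517046e+00, -2.40247937e-03]), 'qd': array([ 0.00026684,  0.00025062, -0.00027415, -0.00031914, -0.00125642,
       -0.0010295 ]), 'effort': array([-1.89687511e-03, -6.05255771e+01, -3.42065012e+01, -2.03396730e-04,
        9.62781633e-03, -5.79021162e-05]), 'tcp_pos': array([ 0.21342741, -0.58688461,  0.20025402]), 'orientation': array([ 9.84831470e-01,  1.73512255e-01, -1.15769072e-04, -6.77475387e-04]), 'contact_force': array([-0.74464736,  1.21067771, -0.39414325]), 'ft_torque': array([-0.0280512 ,  0.01793436, -0.02636976]), 'gripper_width': 0.08521771859939314}
side {'fov_y': 53.63174008505116, 'cx': 254.74678709730114, 'cy': 200.6712737934809, 'R': array([[-0.8386771 , -0.54447162,  0.01309111],
       [-0.30710055,  0.4529181 , -0.8369913 ],
       [ 0.4497888 , -0.70598573, -0.54705958]]), 't': array([0.32793999, 0.24380928, 0.65680442]), 'shot': 1}
bayonet_lid [{'point': [0.325, -0.2565, 0.0048], 'p': 0.94}, {'point': [0.5505, 0.062, 0.0013], 'p': 0.
[... 903 characters left out ...]
2406, 0.1072], 'p': 0.65}]
wide_lid [{'point': [0.6621, -0.2166, 0.0043], 'p': 0.82}]
small_lid [{'point': [0.4514, -0.0921, -0.0023], 'p': 0.81}]
wrist {'fov_y': 58.68450076278816, 'cx': 261.5939211282683, 'cy': 189.56606050935946, 'tool_from_camera': array([[ 3.99334822e-05, -9.65947874e-01, -2.58736745e-01,
         6.59209837e-02],
       [ 9.99999628e-01,  2.61387088e-04, -8.21502314e-04,
        -3.16365058e-04],
       [ 8.61158858e-04, -2.58736616e-01,  9.65947526e-01,
        -1.72508347e-01],
       [ 0.00000000e+00,  0.00000000e+00,  0.00000000e+00,
         1.00000000e+00]]), 'shot': 3}
bayonet_lid [{'point': [0.2375, -0.3644, 0.0011], 'p': 0.69}]
seat []
wide_lid []
small_lid []
```

View pics/a_side.png

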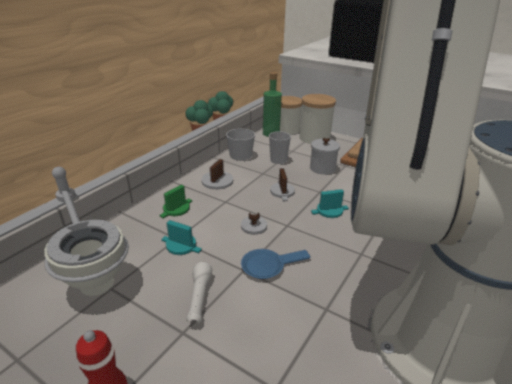

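View pics/a_top.png

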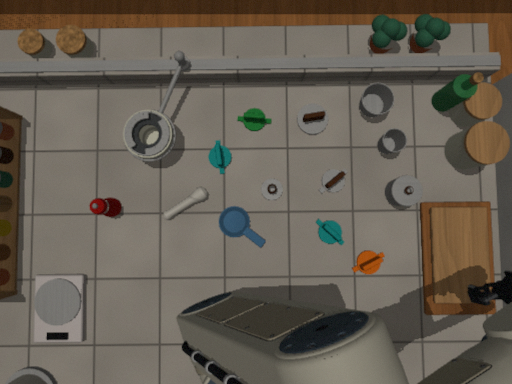

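View pics/a_wrist.png

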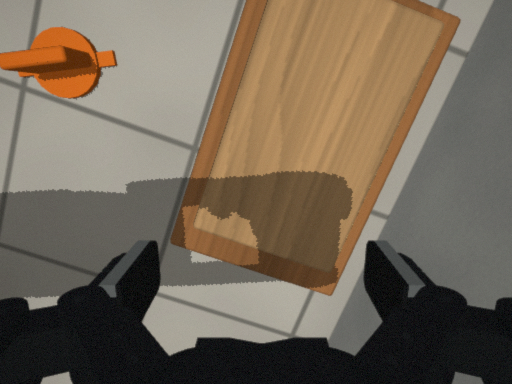

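The steel lid with lugs is at about (333,180) in top and (283,183) in side, near (0.472,-0.271). The lugged green, turquoise and orange ones are look-alikes. The mortar is at (149,135) in top, with the chrome arm running to (180,57). I'll zoom in for the angles.

```bash
cat > h.py <<'E'
import numpy as np
def proj(s,X):
    f=192/np.tan(np.radians(s["fov_y"]/2)); c=s["R"]@np.array(X)+s["t"]; return np.array([s["cx"]+f*c[0]/c[2], s["cy"]+f*c[1]/c[2]])
def back(s,uv,z):
    f=192/np.tan(np.radians(s["fov_y"]/2)); d=s["R"].T@np.array([(uv[0]-s["cx"])/f,(uv[1]-s["cy"])/f,1]); o=-s["R"].T@s["t"]
    return o+d*(z-o[2])/d[2]
def wristcam(s,st):
    from scipy.spatial.transform import Rotation as R
    T=np.eye(4);T[:3,:3]=R.from_quat(st["orientation"]).as_matrix();T[:3,3]=st["tcp_pos"]
    M=np.linalg.inv(T@s["tool_from_camera"]); s["R"]=M[:3,:3]; s["t"]=M[:3,3]; return s
E
python3 - <<'E'
import cv2
t=cv2.imread('pics/a_top.png'); s=cv2.imread('pics/a_side.png')
def crop(i,x,y,w,h,k): return cv2.resize(i[y:y+h,x:x+w],None,fx=k,fy=k,interpolation=cv2.INTER_CUBIC)
a=crop(t,305,150,60,60,6); b=crop(t,110,40,90,130,4.0)
cv2.imwrite('pics/b1.png',a); cv2.imwrite('pics/b2.png',b)
cv2.imwrite('pics/b3.png',crop(s,30,160,110,140,4)); 
cv2.imwrite('pics/b4.png',crop(s,255,155,60,60,6))
E
```

```text
(no output)
```

View pics/b1.png

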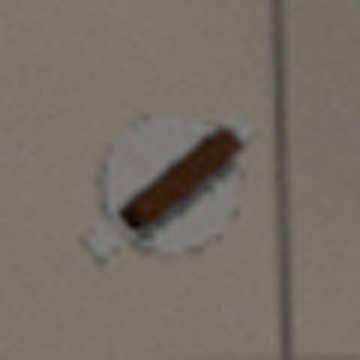

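View pics/b2.png

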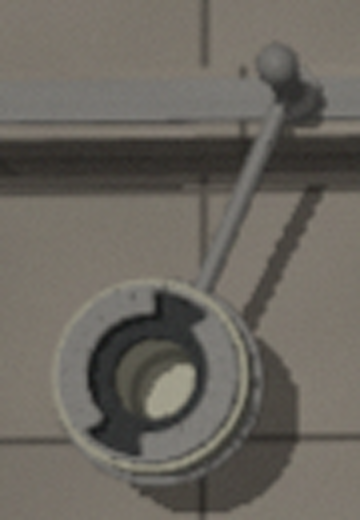

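View pics/b3.png

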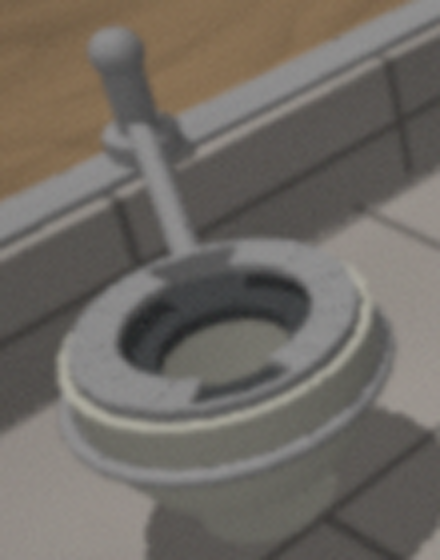

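View pics/b4.png

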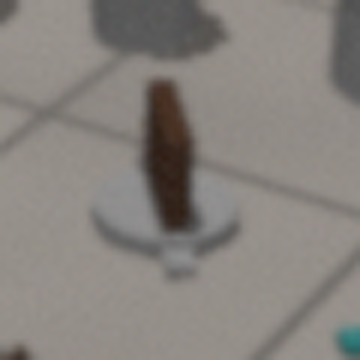

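```bash
python3 - <<'E'
from workcell import env
from h import *
s=env.snapshot("top"); sd=env.snapshot("side")
a=back(s,(327.2,185.8),.06);b=back(s,(343.5,173.3),.06)
d=b-a; print("plate",a,b,(a+b)/2,np.degrees(np.arctan2(d[1],d[0])))
a=back(s,(305+97/6,150+247/6),.006);b=back(s,(305+246/6,150+128/6),.006);d=b-a; print("lugs",a,b,(a+b)/2,np.linalg.norm(d),np.degrees(np.arctan2(d[1],d[0])))
a=back(s,(138.75,150),.12);b=back(s,(155.5,117),.12);d=b-a; print("slots",a,b,(a+b)/2,np.degrees(np.arctan2(d[1],d[0])))
print("hole",back(s,(146.9,133),.12), "side hole",back(sd,(30+215/4,160+328/4),.12))
# side slots
a=back(sd,(30+195/4,160+263/4),.12);b=back(sd,(30+240/4,160+388/4),.12);d=b-a;print(a,b,(a+b)/2,np.degrees(np.arctan2(d[1],d[0])))
print("plate top in side for est", proj(sd,[.472,-.271,.06]), "measured",255+172/6,155+95/6)
# two-view triangulate plate top centre
import cv2
def P(s):
    f=192/np.tan(np.radians(s["fov_y"]/2));K=np.array([[f,0,s["cx"]],[0,f,s["cy"]],[0,0,1]]);return K@np.c_[s["R"],s["t"]]
def tri(u,v): X=cv2.triangulatePoints(P(s),P(sd),np.array(u,float).reshape(2,1),np.array(v,float).reshape(2,1));return (X[:3]/X[3]).ravel()
print("plate top tri",tri(((327.2+343.5)/2,(185.8+173.3)/2),(255+172/6,155+100/6)))
print("lip tri",tri((146.9,133),(30+215/4,160+328/4)))
st=env.sense(); print(st["tcp_pos"])
E
```

```text
plate [ 0.45672604 -0.24595367  0.06      ] [ 0.49125449 -0.29250017  0.06      ] [ 0.47399027 -0.26922692  0.06      ] -53.43177133919159
lugs [ 0.44530038 -0.23629759  0.006     ] [ 0.50249107 -0.31033794  0.006     ] [ 0.47389572 -0.27331776  0.006     ] 0.09355612607272232 -52.31657283066493
slots [0.55545406 0.26646818 0.12      ] [0.64477906 0.22184302 0.12      ] [0.60011656 0.2441556  0.12      ] -26.545885740982445
hole [0.60136373 0.2448328  0.12      ] side hole [0.59577866 0.25120789 0.12      ]
[0.64493425 0.22595938 0.12      ] [0.55269822 0.27061309 0.12      ] [0.59881624 0.24828623 0.12      ] 154.16724740788442
plate top in side for est [284.47312236 173.28071193] measured 283.6666666666667 170.83333333333334
plate top tri [ 0.47340261 -0.26822899  0.06579773]
lip tri [0.60299848 0.24685318 0.11361132]
[ 0.21361914 -0.58737046  0.20099119]
```

```bash
python3 -m crank '[{"fingers":0,"linear":[0.52,0.63,0],"roll":1},{"fingers":0,"linear":[0.52,0.63,0],"roll":1},{"fingers":0,"linear":[0.52,0.63,0],"roll":1},{"fingers":0,"linear":[0.52,0.63,0],"roll":1},{"fingers":0,"linear":[0.52,0.63,0],"roll":1}]' 60
python3 -m crank '[{"fingers":0,"linear":[0.52,0.63,0],"roll":1},{"fingers":0,"linear":[0.52,0.63,0],"roll":1},{"fingers":0,"linear":[0.52,0.63,0],"roll":1},{"fingers":0,"linear":[0.52,0.63,0],"roll":1},{"fingers":0,"linear":[0.52,0.63,0],"roll":1}]'
python3 -m crank '[{"fingers":0,"linear":[0,0,0],"roll":1},{"fingers":0,"linear":[0,0,0],"roll":1},{"fingers":0,"linear":[0,0,0],"roll":1},{"fingers":0,"linear":[0,0,0],"roll":0.4},{"fingers":0,"linear":[0,0,0],"roll":0}]'
python3 - <<'E'
from workcell import env
from h import *
import cv2
from scipy.spatial.transform import Rotation as R
st=env.sense(); s=env.snapshot("wrist"); wristcam(s,st)
cv2.imwrite("pics/c_wrist.png",s["pixels"][:,:,::-1])
M=R.from_quat(st["orientation"]).as_matrix()
print(st["tcp_pos"],st["joint_positions"],np.degrees(np.arctan2(M[1,0],M[0,0])),M[:,2])
print(env.mark_of(s,"bayonet_lid"))
for c in [(.473,-.270)]:
  d=np.array([np.cos(np.radians(-53)),np.sin(np.radians(-53))])
  for r,z in [(-.05,.006),(.05,.006),(-.03,.06),(.03,.06)]: print(proj(s,[c[0]+r*d[0],c[1]+r*d[1],z]))
E
```

```text
clock: 1.35
tcp_pos: [0.3445, -0.4286, 0.2011]
orientation: [0.865, 0.502, 0.0, 0.0]
contact_force: [-0.3, -0.5, -0.8]
gripper_width: 0.0849
clock: 1.85
tcp_pos: [0.4746, -0.271, 0.2012]
orientation: [0.641, 0.768, 0.0, 0.0]
contact_force: [0.6, -1.1, -0.3]
gripper_width: 0.0849
clock: 2.35
tcp_pos: [0.4736, -0.2723, 0.201]
orientation: [0.444, 0.896, -0.0, 0.0]
contact_force: [-0.1, 0.0, 0.0]
gripper_width: 0.0856
[ 0.47363891 -0.27229958  0.20104727] [-5.24490220e-01  2.31011041e-01  1.80242282e+00 -3.55716871e-05
  1.10807970e+00 -1.17431855e+00] 127.23333017763015 [ 5.25242262e-05 -6.71616456e-05 -9.99999996e-01]
[{'point': [0.3274, -0.2561, -0.001], 'p': 0.76}, {'point': [0.2373, -0.3654, 0.0002], 'p': 0.66}, {'point': [0.4752, -0.2698, -0.0004], 'p': 0.62}]
[261.89743878 111.39893114]
[261.5116281  202.50191431]
[261.87685057 136.0765729 ]
[261.60575425 199.15278407]
```

View pics/c_wrist.png

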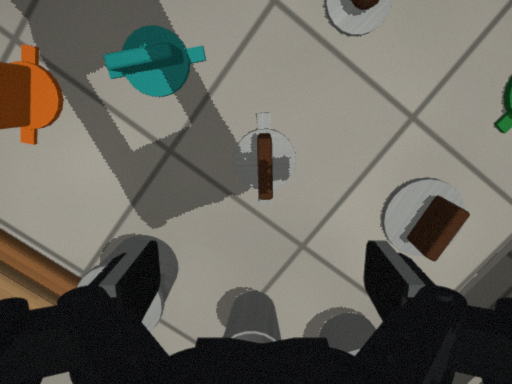

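The lid lies between the fingers: plate (264,135)–(265,200), lug at (263,120). It is about 2 mm off in the jaw direction, and the plate angle agrees within about 1°. Descending.

```bash
python3 -m crank '[{"fingers":0,"linear":[0.02,0.07,-0.8],"roll":0},{"fingers":0,"linear":[0,0,-0.8],"roll":0},{"fingers":0,"linear":[0,0,-0.8],"roll":0},{"fingers":0,"linear":[0,0,-0.7],"roll":0},{"fingers":0,"linear":[0,0,-0.4],"roll":0}]'
python3 -m crank '[{"fingers":1,"linear":[0,0,0],"roll":0},{"fingers":1,"linear":[0,0,0],"roll":0},{"fingers":1,"linear":[0,0,0],"roll":0},{"fingers":1,"linear":[0,0,0],"roll":0},{"fingers":1,"linear":[0,0,0],"roll":0}]' 80
python3 -m crank '[{"fingers":1,"linear":[0,0,0],"roll":0},{"fingers":1,"linear":[0,0,0],"roll":0},{"fingers":1,"linear":[0,0,0],"roll":0}]'
```

```text
clock: 2.95
tcp_pos: [0.4731, -0.2681, 0.0233]
orientation: [0.446, 0.895, 0.0, -0.002]
contact_force: [-0.3, -0.0, -0.8]
gripper_width: 0.0851
clock: 3.45
tcp_pos: [0.4753, -0.2693, 0.0271]
orientation: [0.445, 0.896, -0.0, 0.001]
contact_force: [-3.2, 1.8, 17.6]
gripper_width: 0.0125
clock: 3.75
tcp_pos: [0.4753, -0.2693, 0.0274]
orientation: [0.445, 0.896, -0.0, 0.001]
contact_force: [-1.9, 0.9, 9.3]
gripper_width: 0.0095
```

```bash
python3 - <<'E'
from workcell import env
from h import *
import cv2
st=env.sense(); print(st["tcp_pos"],st["gripper_width"],st["contact_force"])
ims=[env.snapshot(n)["pixels"][:,:,::-1] for n in ("wrist","side")]
ims[1]=cv2.resize(ims[1][120:220,220:350],(512,394))[:384]
cv2.imwrite("pics/d.png",cv2.resize(np.hstack(ims),(800,300)))
E
```

```text
[ 0.4753161  -0.26929224  0.02739702] 0.009509092710904499 [-1.88244302  0.85377238  9.34189188]
```

View pics/d.png

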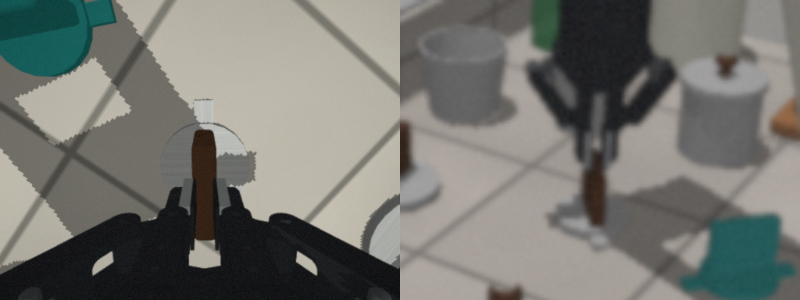

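```bash
python3 -m crank '[{"fingers":1,"linear":[0,0,0.2],"roll":0},{"fingers":1,"linear":[0,0,0.4],"roll":0},{"fingers":1,"linear":[0,0,0.4],"roll":0},{"fingers":1,"linear":[0,0,0],"roll":0}]'; python3 - <<'E'
from workcell import env
from h import *
import cv2
st=env.sense(); print(st["tcp_pos"],st["gripper_width"],st["contact_force"],st["ft_torque"])
ims=[env.snapshot(n)["pixels"][:,:,::-1] for n in ("wrist","side")]
ims[1]=cv2.resize(ims[1][110:210,220:350],(512,394))[:384]
cv2.imwrite("pics/e.png",cv2.resize(np.hstack(ims),(800,300)))
E
```

```text
clock: 4.25
tcp_pos: [0.4763, -0.2698, 0.0788]
orientation: [0.445, 0.896, -0.0, 0.002]
contact_force: [0.3, -0.3, -1.4]
gripper_width: 0.0098
[ 0.4762952  -0.26981694  0.07878647] 0.009762169801665574 [ 0.34174914 -0.34804986 -1.4333825 ] [-0.06009585 -0.04892015 -0.02275438]
```

View pics/e.png

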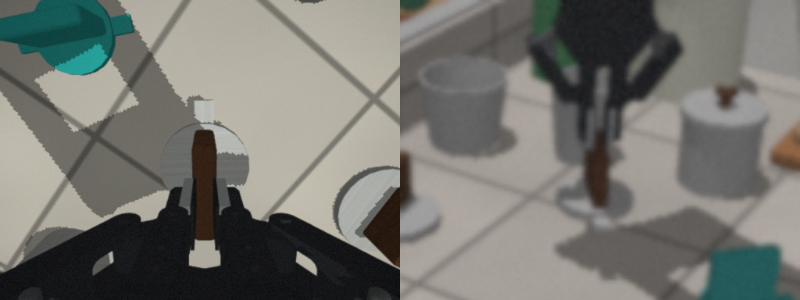

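The lid hangs from the gripper, roughly level. I'll carry it to a waypoint beside the mortar and look from there.

```bash
python3 -m crank '[{"fingers":1,"linear":[0,0,0.7],"roll":0},{"fingers":1,"linear":[0,0,0.9],"roll":0},{"fingers":1,"linear":[0.25,0.6,0.3],"roll":0},{"fingers":1,"linear":[0.25,0.8,0.2],"roll":0},{"fingers":1,"linear":[0.25,0.8,0.2],"roll":0}]'
python3 -m crank '[{"fingers":1,"linear":[0.25,0.8,0.2],"roll":0},{"fingers":1,"linear":[0.25,0.8,0.2],"roll":0},{"fingers":1,"linear":[0.25,0.8,0.2],"roll":0},{"fingers":1,"linear":[0.25,0.8,0.2],"roll":0},{"fingers":1,"linear":[0.25,0.8,0.2],"roll":0}]'
python3 -m crank '[{"fingers":1,"linear":[0.25,0.8,0.2],"roll":0},{"fingers":1,"linear":[0.25,0.6,0.2],"roll":0},{"fingers":1,"linear":[0,0.2,0],"roll":0},{"fingers":1,"linear":[0,0,0],"roll":0},{"fingers":1,"linear":[0,0,0],"roll":0}]'
python3 - <<'E'
from workcell import env
from h import *
import cv2
from scipy.spatial.transform import Rotation as R
st=env.sense(); s=env.snapshot("wrist"); wristcam(s,st)
cv2.imwrite("pics/f.png",s["pixels"][:,:,::-1])
M=R.from_quat(st["orientation"]).as_matrix()
print(st["tcp_pos"],np.degrees(np.arctan2(M[1,0],M[0,0])),M[:,2])
print(env.mark_of(s,"bayonet_lid"),env.mark_of(s,"seat"))
np.savez("f.npz",R=s["R"],t=s["t"],fov_y=s["fov_y"],cx=s["cx"],cy=s["cy"])
sd=env.snapshot("side"); print("side",env.mark_of(sd,"seat")); 
cv2.imwrite("pics/f_side.png",sd["pixels"][:,:,::-1])
print(proj(s,[.6,.246,.12]))
E
```

```text
clock: 4.85
tcp_pos: [0.5118, -0.1578, 0.1905]
orientation: [0.445, 0.895, -0.0, -0.001]
contact_force: [0.5, -0.8, -2.5]
gripper_width: 0.0092
clock: 5.35
tcp_pos: [0.5742, 0.0428, 0.24]
orientation: [0.445, 0.896, -0.001, -0.001]
contact_force: [1.1, 0.5, -2.2]
gripper_width: 0.0094
clock: 5.85
tcp_pos: [0.5986, 0.1202, 0.2595]
orientation: [0.445, 0.896, -0.001, -0.001]
contact_force: [0.4, 0.1, -1.6]
gripper_width: 0.0094
[0.5985542  0.12023716 0.25954541] 127.19616256363273 [-0.00247962 -0.00104384 -0.99999638]
[{'point': [0.5486, 0.0622, 0.0023], 'p': 0.96}, {'point': [0.6013, 0.1152, 0.2308], 'p': 0.79}] [{'point': [0.6016, 0.2422, 0.1027], 'p': 0.88}]
side [{'point': [0.6011, 0.2465, 0.1057], 'p': 0.92}]
[351.21823092  57.60261607]
```

View pics/f.png

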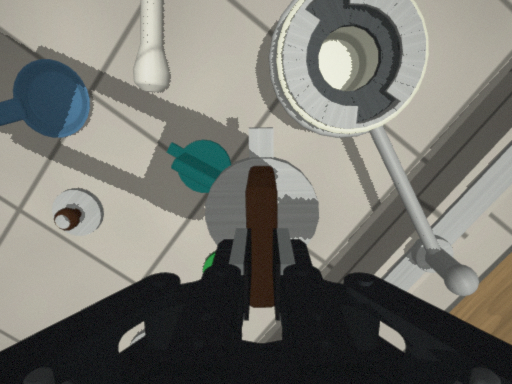

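View pics/f_side.png

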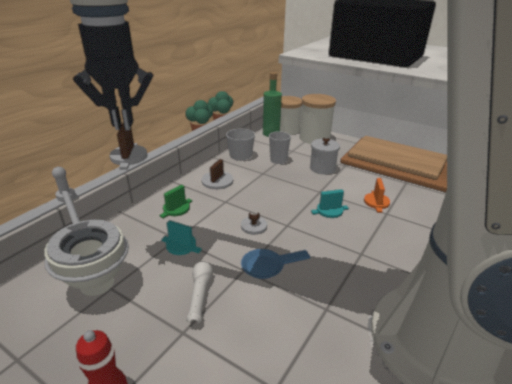

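```bash
python3 - <<'E'
from h import *
import cv2
i=cv2.imread("pics/f.png")
s=dict(np.load("f.npz"))
j=cv2.resize(i[0:145,260:440],None,fx=4,fy=4,interpolation=cv2.INTER_CUBIC)
def draw(c,r,z,col,deg=range(0,360,3)):
    for a in deg:
        p=proj(s,[c[0]+r*np.cos(np.radians(a)),c[1]+r*np.sin(np.radians(a)),z]); cv2.circle(j,(int((p[0]-260+.5)*4),int((p[1]+.5)*4)),1,col,-1)
c=(.601,.2445)
draw(c,.041,.12,(0,0,255)); draw(c,.067,.12,(255,0,0))
for k in (-26.5,153.5):
    for o in(-22.5,22.5):
        for r in np.linspace(.041,.057,8): draw(c,r,.12,(0,255,0),[k+o])
cv2.imwrite("pics/g.png",j)
k=cv2.resize(i[110:320,190:335],None,fx=2.8,fy=2.8,interpolation=cv2.INTER_CUBIC); cv2.imwrite("pics/g2.png",k)
E
```

```text
(no output)
```

View pics/g.png

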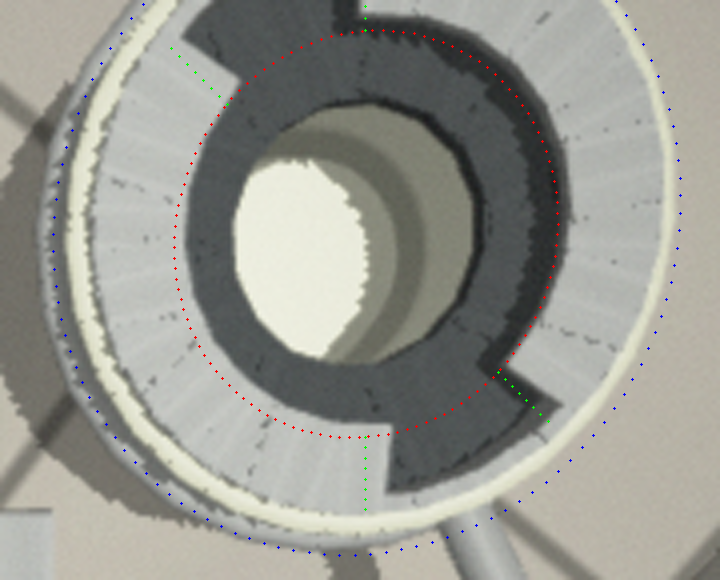

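View pics/g2.png

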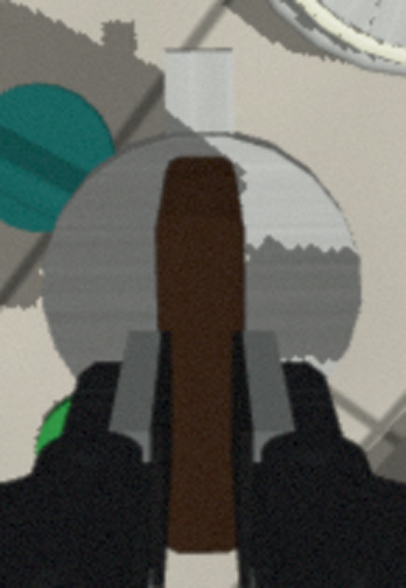

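```bash
python3 - <<'E'
from h import *
from scipy.optimize import least_squares
s=dict(np.load("f.npz"))
def fit(px,z):
    P=np.array([back(s,p,z)[:2] for p in px])
    r=least_squares(lambda q:np.hypot(*(P-q[:2]).T)-q[2],[.6,.2,.04]);return r.x,np.abs(r.fun).max()
g=lambda x,y:(260+x/4-.5,y/4-.5)
print("hole",fit([g(186,230),g(203,310),g(245,372),g(300,408),g(350,422),g(567,200),g(558,280),g(525,90),g(450,32),g(380,17),g(210,130)],.12))
# slot corners at inner radius
C=fit([g(186,230),g(203,310),g(245,372),g(300,408),g(350,422),g(567,200),g(558,280),g(525,90),g(450,32),g(380,17),g(210,130)],.12)[0]
for p in [g(240,80),g(183,38),g(357,18),g(392,425),g(387,492),g(507,366),g(560,404)]:
    d=back(s,p,.12)[:2]-C[:2]; print(np.hypot(*d),np.degrees(np.arctan2(d[1],d[0])))
h=lambda x,y:(190+x/2.8,110+y/2.8)
z=.2595-.0274
L=fit([h(42,270),h(360,285),h(200,132),h(100,172),h(300,168),h(345,225),h(60,215)],z+.01); print("lid",L)
t=back(s,h(199,48),z+.006)[:2]; d=t-L[0][:2]; print("lug",t,np.hypot(*d),np.degrees(np.arctan2(d[1],d[0])))
a=back(s,h(201,158),z+.06);b=back(s,h(203,550),z+.06);d=a-b;print("plate",(a+b)/2,np.hypot(*d),np.degrees(np.arctan2(d[1],d[0])))
E
```

```text
hole (array([0.6009529 , 0.24799846, 0.04044852]), np.float64(0.000894110650202451))
0.04192484107054691 173.75542043449798
0.056277080157578756 176.38282309765998
0.041079060228850224 136.73857411399985
0.041574081341281426 -44.073650469375735
0.056053829554963 -46.40745478167291
0.041838252623290446 -5.775350836855326
0.056508049556758054 -3.1504133069386735
lid (array([-155.11163394,  223.93755817,  272.63593651]), np.float64(0.016174329279181165))
lug [0.56866076 0.16020494] 272.60348122492655 -55.17394205253662Traceback (most recent call last):
  File "<stdin>", line 17, in <module>
TypeError: return arrays must be of ArrayType
```

```bash
python3 - <<'E'
from h import *
from scipy.optimize import least_squares
s=dict(np.load("f.npz"))
h=lambda x,y:(190+x/2.8,110+y/2.8)
z=.2595-.0274
P=np.array([back(s,p,z+.01)[:2] for p in [h(42,270),h(360,285),h(200,132),h(100,172),h(300,165),h(345,225),h(60,215)]])
r=least_squares(lambda q:np.hypot(*(P-q).T)-.034,[.6,.12]); L=r.x; print("lid",L,r.fun)
t=back(s,h(199,48),z+.006)[:2]; d=t-L; print("lug",t,np.hypot(*d),np.degrees(np.arctan2(d[1],d[0])))
a=back(s,h(201,158),z+.06);b=back(s,h(203,550),z+.06);d=(a-b)[:2];print("plate",(a+b)/2,np.hypot(*d),np.degrees(np.arctan2(d[1],d[0])))
E
```

```text
lid [0.59977262 0.11984759] [-0.0004196  -0.00062982  0.00065289 -0.00055831  0.00037771 -0.00061336
 -0.00023431]
lug [0.56866076 0.16020494] 0.05095746800640296 127.62897806447829
plate [0.59642904 0.1247171  0.2921    ] 0.06642593914578448 127.49450569813649
```

```bash
python3 -m crank '[{"fingers":1,"linear":[0,0.5,0],"roll":0.85},{"fingers":1,"linear":[0,0.8,0],"roll":0.85},{"fingers":1,"linear":[0.02,0.8,0],"roll":0.85},{"fingers":1,"linear":[0,0.46,0],"roll":0.85},{"fingers":1,"linear":[0,0,0],"roll":0}]'
python3 -m crank '[{"fingers":1,"linear":[0,0,-0.6],"roll":0},{"fingers":1,"linear":[0,0,-0.7],"roll":0},{"fingers":1,"linear":[0,0,-0.4],"roll":0},{"fingers":1,"linear":[0,0,0],"roll":0},{"fingers":1,"linear":[0,0,0],"roll":0}]'
python3 - <<'E'
from workcell import env
from h import *
import cv2
from scipy.spatial.transform import Rotation as R
st=env.sense(); s=env.snapshot("wrist"); wristcam(s,st)
M=R.from_quat(st["orientation"]).as_matrix()
print(st["tcp_pos"],np.degrees(np.arctan2(M[1,0],M[0,0])),M[:,2],st["joint_positions"])
i=cv2.resize(s["pixels"][:,:,::-1],None,fx=1.5,fy=1.5)
c=(.601,.248)
for r,col in((.041,(0,0,255)),(.067,(255,0,0))):
  for a in range(0,360,3):
    p=proj(s,[c[0]+r*np.cos(np.radians(a)),c[1]+r*np.sin(np.radians(a)),.12]);cv2.circle(i,(int(p[0]*1.5),int(p[1]*1.5)),1,col,-1)
cv2.imwrite("pics/k.png",i)
sd=env.snapshot("side");cv2.imwrite("pics/k2.png",cv2.resize(sd["pixels"][120:310,30:180,::-1],None,fx=3,fy=3))
E
```

```text
clock: 6.6
tcp_pos: [0.6004, 0.2516, 0.2608]
orientation: [0.219, 0.976, 0.0, -0.0]
contact_force: [-0.5, -0.4, -2.6]
gripper_width: 0.0093
clock: 7.1
tcp_pos: [0.601, 0.2483, 0.1765]
orientation: [0.222, 0.975, -0.0, 0.0]
contact_force: [0.4, 0.8, -2.2]
gripper_width: 0.0095
[0.60096652 0.24832246 0.17653511] 154.28899850074578 [ 8.69928412e-05 -1.58881982e-04 -9.99999984e-01] [ 3.89634492e-01  4.14145260e-01  1.59918258e+00 -1.99209149e-04
  1.12824470e+00 -7.32334888e-01]
```

View pics/k.png

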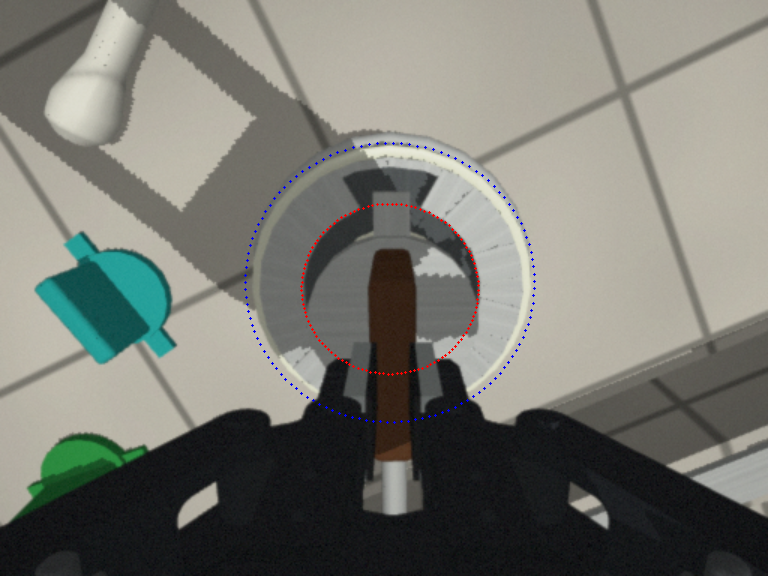

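View pics/k2.png

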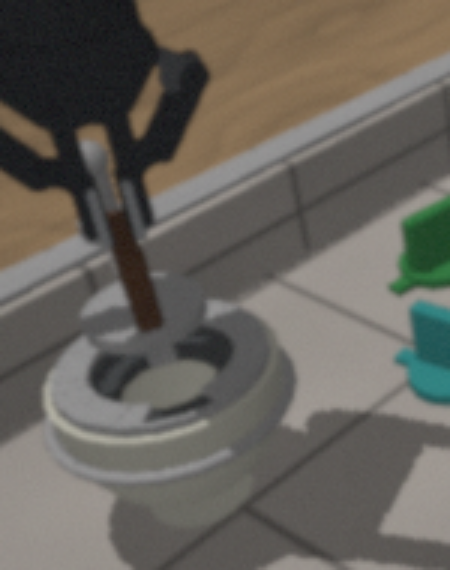

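The lug (390,210) is centred on the slot (345–440), and the lid (307–479) is centred on the collar (253–533). Lowering in steps while watching the force.

```bash
python3 -m crank '[{"fingers":1,"linear":[0,0,-0.3],"roll":0},{"fingers":1,"linear":[0,0,-0.3],"roll":0},{"fingers":1,"linear":[0,0,0],"roll":0}]'
python3 -m crank '[{"fingers":1,"linear":[0,0,-0.1],"roll":0},{"fingers":1,"linear":[0,0,-0.1],"roll":0},{"fingers":1,"linear":[0,0,0],"roll":0}]'
```

```text
clock: 7.5
tcp_pos: [0.5988, 0.2484, 0.1431]
orientation: [0.222, 0.975, -0.001, -0.002]
contact_force: [-0.8, -0.0, -2.7]
gripper_width: 0.0095
clock: 7.8
tcp_pos: [0.6002, 0.249, 0.1353]
orientation: [0.222, 0.975, -0.0, -0.0]
contact_force: [0.8, 0.4, -1.1]
gripper_width: 0.0091
```

```bash
python3 -m crank '[{"fingers":1,"linear":[0,0,-0.06],"roll":0},{"fingers":1,"linear":[0,0,0],"roll":0}]'
python3 -m crank '[{"fingers":1,"linear":[0,0,-0.06],"roll":0},{"fingers":1,"linear":[0,0,0],"roll":0}]'
python3 - <<'E'
from workcell import env
from h import *
import cv2
st=env.sense(); print(st["tcp_pos"],st["contact_force"],st["ft_torque"])
ims=[env.snapshot(n)["pixels"][:,:,::-1] for n in ("wrist","side")]
ims[1]=cv2.resize(ims[1][160:298,0:184],(512,384))
cv2.imwrite("pics/l.png",cv2.resize(np.hstack(ims),(800,300)))
E
```

```text
clock: 8.0
tcp_pos: [0.6006, 0.2491, 0.1328]
orientation: [0.222, 0.975, -0.0, -0.0]
contact_force: [-0.1, 0.5, -1.2]
gripper_width: 0.0095
clock: 8.2
tcp_pos: [0.6008, 0.2493, 0.1324]
orientation: [0.222, 0.975, 0.0, 0.0]
contact_force: [-7.2, -1.9, 15.4]
gripper_width: 0.0094
[0.60081975 0.24926936 0.13240213] [-7.15194327 -1.8629042  15.36659595] [-0.43813173  1.1660284  -0.00733502]
```

View pics/l.png

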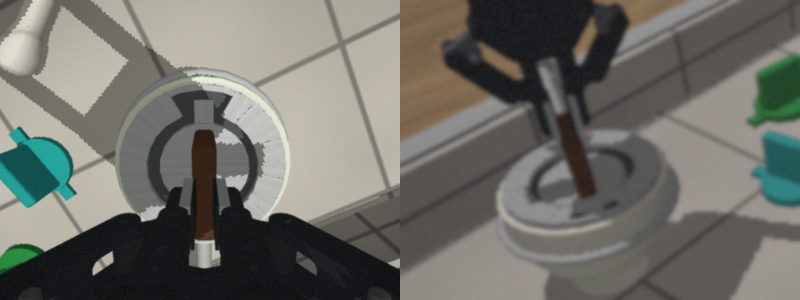

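The lid is seated at TCP 0.1324, as predicted, with 15 N of contact. Both views show it inside the lip. Twisting clockwise.

```bash
python3 -m crank '[{"fingers":1,"linear":[0,0,0],"roll":-0.5},{"fingers":1,"linear":[0,0,0],"roll":-0.7},{"fingers":1,"linear":[0,0,0],"roll":-0.7},{"fingers":1,"linear":[0,0,0],"roll":-0.7}]'
python3 -m crank '[{"fingers":1,"linear":[0,0,0],"roll":-0.8},{"fingers":1,"linear":[0,0,0],"roll":-0.8},{"fingers":1,"linear":[0,0,0],"roll":-0.8},{"fingers":1,"linear":[0,0,0],"roll":-0.8},{"fingers":1,"linear":[0,0,0],"roll":-0.8}]'
```

```text
clock: 8.7
tcp_pos: [0.6025, 0.2501, 0.1325]
orientation: [0.396, 0.918, 0.002, 0.002]
contact_force: [0.4, 1.1, 9.2]
gripper_width: 0.0095
clock: 9.2
tcp_pos: [0.6025, 0.25, 0.1324]
orientation: [0.634, 0.774, 0.002, 0.001]
contact_force: [-0.3, 0.5, 9.6]
gripper_width: 0.0094
```

```bash
python3 -m crank '[{"fingers":1,"linear":[0,0,0],"roll":-0.8},{"fingers":1,"linear":[0,0,0],"roll":-0.8},{"fingers":1,"linear":[0,0,0],"roll":-0.8},{"fingers":1,"linear":[0,0,0],"roll":-0.8},{"fingers":1,"linear":[0,0,0],"roll":-0.6}]'
python3 -m crank '[{"fingers":1,"linear":[0,0,0],"roll":-0.25},{"fingers":1,"linear":[0,0,0],"roll":-0.25},{"fingers":1,"linear":[0,0,0],"roll":-0.25},{"fingers":1,"linear":[0,0,0],"roll":0}]'
python3 - <<'E'
from workcell import env
from h import *
from scipy.spatial.transform import Rotation as R
st=env.sense();M=R.from_quat(st["orientation"]).as_matrix()
print(st["tcp_pos"],np.degrees(np.arctan2(M[1,0],M[0,0])),st["contact_force"],st["ft_torque"])
E
```

```text
clock: 9.7
tcp_pos: [0.6025, 0.25, 0.1324]
orientation: [0.814, 0.58, 0.002, 0.001]
contact_force: [0.3, 0.2, 10.2]
gripper_width: 0.0096
clock: 10.1
tcp_pos: [0.6025, 0.25, 0.1324]
orientation: [0.843, 0.538, 0.002, 0.0]
contact_force: [-0.6, 0.7, 10.2]
gripper_width: 0.0092
[0.6025251  0.24997641 0.13244439] 65.13383119891758 [-0.61390133  0.74476235 10.21448015] [0.04111088 0.01346419 0.14586119]
```

```bash
for i in 1; do python3 -m crank '[{"fingers":1,"linear":[0,0,0],"roll":-0.15},{"fingers":1,"linear":[0,0,0],"roll":-0.15},{"fingers":1,"linear":[0,0,0],"roll":0}]'; done
python3 - <<'E'
from workcell import env
from h import *
import cv2
from scipy.spatial.transform import Rotation as R
st=env.sense();M=R.from_quat(st["orientation"]).as_matrix()
print(st["tcp_pos"],np.degrees(np.arctan2(M[1,0],M[0,0])),st["contact_force"],st["ft_torque"])
s=env.snapshot("wrist");wristcam(s,st)
cv2.imwrite("pics/m.png",s["pixels"][:,:,::-1])
E
```

```text
clock: 10.4
tcp_pos: [0.6026, 0.25, 0.1325]
orientation: [0.854, 0.521, 0.002, 0.0]
contact_force: [-0.3, -0.5, 9.6]
gripper_width: 0.0095
[0.60255957 0.25000131 0.13246935] 62.76351485748242 [-0.30312158 -0.52651223  9.57073533] [0.02344863 0.04372972 0.13634317]
```

View pics/m.png

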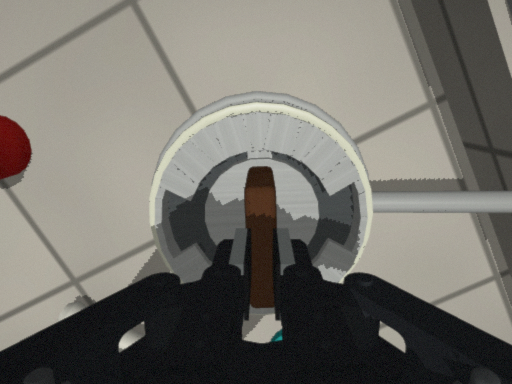

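The lid is turned about 90°: the lug is under the lip and the slots are empty. I haven't felt the stop yet, so I'll continue gently.

```bash
cat > t.py <<'E'
from workcell import env
from h import *
from scipy.spatial.transform import Rotation as R
st=env.sense();M=R.from_quat(st["orientation"]).as_matrix()
print(st["tcp_pos"],np.degrees(np.arctan2(M[1,0],M[0,0])),st["contact_force"],st["ft_torque"])
E
python3 -m crank '[{"fingers":1,"linear":[0,0,0],"roll":-0.12},{"fingers":1,"linear":[0,0,0],"roll":-0.12},{"fingers":1,"linear":[0,0,0],"roll":0}]'; python3 t.py
python3 -m crank '[{"fingers":1,"linear":[0,0,0],"roll":-0.12},{"fingers":1,"linear":[0,0,0],"roll":-0.12},{"fingers":1,"linear":[0,0,0],"roll":0}]'; python3 t.py
```

```text
clock: 10.75
tcp_pos: [0.6023, 0.2501, 0.1324]
orientation: [0.862, 0.507, 0.002, 0.0]
contact_force: [-0.8, 0.6, 9.7]
gripper_width: 0.0093
[0.60234965 0.25012174 0.13243067] 60.87044125224112 [-0.80870159  0.6344965   9.66076604] [0.07534993 0.16680522 0.41216883]
clock: 11.05
tcp_pos: [0.6023, 0.2502, 0.1324]
orientation: [0.87, 0.492, 0.002, 0.0]
contact_force: [-1.2, 1.0, 10.0]
gripper_width: 0.0093
[0.60226809 0.2501596  0.13244701] 58.97980214110438 [-1.2289843   1.04839429 10.02391593] [0.1445804  0.23355397 0.65380365]
```

Torque rose from 0.14 to 0.41 to 0.65 N·m against the stop, so the lid is locked. Releasing and rising.

```bash
python3 -m crank '[{"fingers":0.4,"linear":[0,0,0],"roll":0},{"fingers":0.4,"linear":[0,0,0],"roll":0},{"fingers":0.4,"linear":[0,0,0],"roll":0},{"fingers":0.4,"linear":[0,0,0],"roll":0}]'
python3 -m crank '[{"fingers":0.4,"linear":[0,0,0.3],"roll":0},{"fingers":0.4,"linear":[0,0,0.7],"roll":0},{"fingers":0.4,"linear":[0,0,0.8],"roll":0},{"fingers":0.4,"linear":[0,0,0.8],"roll":0},{"fingers":0.4,"linear":[0,0,0]
,"roll":0}]'
python3 - <<'E'
from workcell import env
from h import *
import cv2
st=env.sense(); print(st["tcp_pos"],st["contact_force"],st["gripper_width"])
s=env.snapshot("wrist");wristcam(s,st);sd=env.snapshot("side")
np.savez("n.npz",**{k:s[k] for k in("R","t","fov_y","cx","cy")})
print(env.mark_of(s,"bayonet_lid"),env.mark_of(sd,"bayonet_lid"))
cv2.imwrite("pics/n.png",s["pixels"][:,:,::-1]);cv2.imwrite("pics/n2.png",cv2.resize(sd["pixels"][140:310,10:180,::-1],None,fx=3,fy=3))
E
```

```text
clock: 11.45
tcp_pos: [0.6005, 0.249, 0.1298]
orientation: [0.871, 0.492, -0.0, -0.0]
contact_force: [-1.1, 0.6, 0.7]
gripper_width: 0.0513
clock: 11.95
tcp_pos: [0.6037, 0.2504, 0.2677]
orientation: [0.871, 0.492, 0.005, 0.001]
contact_force: [0.4, 0.2, 0.4]
gripper_width: 0.0509
[0.60369231 0.25038596 0.26773161] [0.42719283 0.19724485 0.44373934] 0.05086415140129816
[{'point': [0.5483, 0.064, 0.0012], 'p': 0.82}, {'point': [0.6051, 0.2459, 0.1007], 'p': 0.6}] [{'point': [0.2366, -0.3636, -0.0041], 'p': 0.84}, {'point': [0.6592, -0.0365, -0.0022], 'p': 0.83}, {'point': [0.3255, -0.2566, 0.0031], 'p': 0.71}, {'point': [0.6015, 0.2474, 0.1079], 'p': 0.61}, {'point': [0.5507, 0.0627, 0.001], 'p': 0.58}]
```

View pics/n.png

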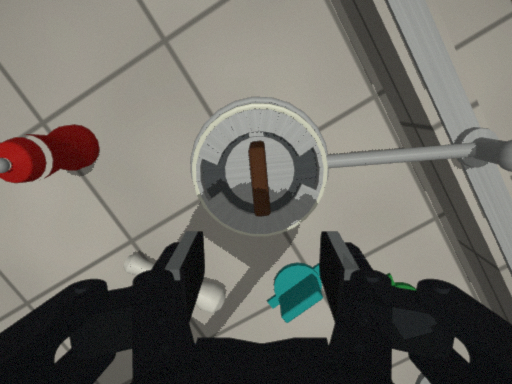

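View pics/n2.png

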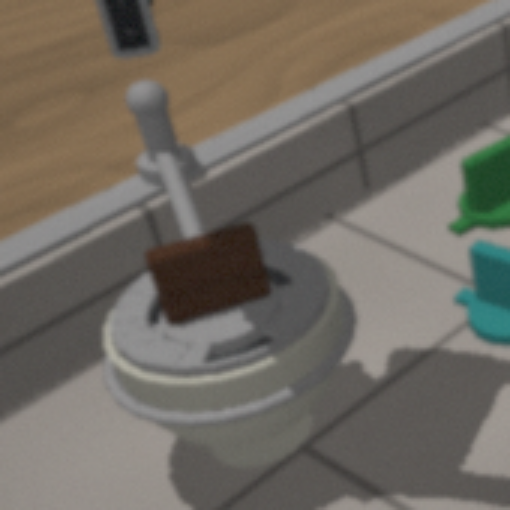

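```bash
python3 - <<'E'
from h import *
import cv2
s=dict(np.load("n.npz"));z=.165
i=cv2.imread("pics/n.png")[95:240,185:335]; cv2.imwrite("pics/n3.png",cv2.resize(i,None,fx=4,fy=4,interpolation=cv2.INTER_CUBIC))
hsv=cv2.cvtColor(cv2.imread("pics/n.png"),cv2.COLOR_BGR2HSV)
m=((hsv[...,1]>120)&(hsv[...,0]<20)).astype(np.uint8); m[:,:240]=0;m[:,285:]=0;m[:130]=0;m[225:]=0
p=cv2.findNonZero(m);print(cv2.boundingRect(p))
b=cv2.boxPoints(cv2.minAreaRect(p));print(b)
b=b[np.argsort(b[:,1])]
a=back(s,b[:2].mean(0),z);c=back(s,b[2:].mean(0),z);d=a-c
print(a,c,np.degrees(np.arctan2(d[1],d[0])))
P=lambda a,b:None
# slots: arm direction
for a in (-26.5,-25,153.5): print([proj(s,[.601+r*np.cos(np.radians(a)),.248+r*np.sin(np.radians(a)),.12]).round() for r in(.041,.057,.13)])
E
```

```text
(249, 142, 21, 74)
[[248.09114 142.52524]
 [263.5027  141.15533]
 [269.9956  214.20041]
 [254.58405 215.57031]]
[0.61722987 0.28075141 0.165     ] [0.58979302 0.22500289 0.165     ] 63.79571592108556
[array([302., 171.]), array([319., 170.]), array([395., 164.])]
[array([302., 170.]), array([319., 168.]), array([395., 160.])]
[array([217., 178.]), array([200., 179.]), array([125., 185.])]
```

View pics/n3.png

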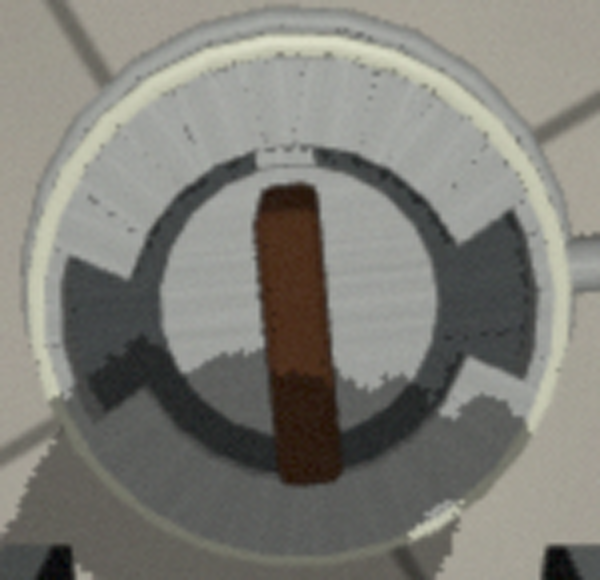

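The lid lies level in the collar. Its plate is at 63.8° and the slot axis at about -26°, so it has turned the full 90°. The lug shows under the lip at the top and the gripper is clear. Handing in.

```bash
python3 - <<'E'
from workcell import env
print(env.job_done(), env.sense()["clock"])
E
```

```text
the job is handed in; nothing more can be done
the job is handed in; nothing more can be done
```

The steel bayonet lid is locked in the mortar. I lowered its lugs through the two slots, pressed it onto the ledge with about 15 N, twisted it clockwise to the stop, let go and rose clear. The job was handed in at about 12 s, and nothing but the bayonet lid was handled.

- **Locked:** the twist torque rose from 0.14 to 0.65 N·m at the stop. In the last wrist picture the grip plate stands about 90° from the slot axis, which I measured between -25° and -26.5° in different views. A lug shows under the lip, and the slots are empty.
- **Seated:** the gripper stood at the expected height when the lid touched the ledge. The lid looks level and centred in the collar.
- **Released:** the gripper finished about 135 mm above where it let go, with no contact force beyond sensor noise.
- **Disagreements:** the gripper read about 9.5 mm open on the 14 mm plate, but the grasp held without slipping. The seat position differed by up to about 6 mm between views; I used the wrist camera's.

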